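# Refit the gas-hob knob and hold it in at ignition

### The job

The black hob knob has been washed and lies on the perforated tray: put it back on the bare D-shaped spindle of the gas hob, turning it so that its pointer, which marks the flat in its bore, matches the flat of the spindle, and push it fully home. Then push knob and spindle right in against the valve spring, turn them anticlockwise to the red ignition mark, up against the stop, and keep the knob gripped and pressed in there as one does while the flame-failure valve picks up: the program finishes while holding it so, without letting go. Leave the other knob, the pan, the tart tins and the spatula as they are.

Things in the scene. Friction and masses are not known exactly. Their poses are not given: they have to be found in the camera images.
- knob_center (a point): Loose black bar knob, 60 g, 48 mm long (x), 24 wide (y), 34 high (z), standing bore-down on the tray; grip it across the width. The point is its centre, 17 mm above the underside, on the bore axis. White pointer line on top from the middle to the +x end and down it. D-bore from below: 18 mm deep, 12.8 mm across, flat on the +x (pointer) side; play on the spindle 0.3 to 0.4 mm, about 0.15 rad each way.
- spindle_tip (a point): Centre of the top end of the bare upright steel spindle, 30 mm above the hob's panel when out: 12 mm in diameter, 8.5 mm across the flat, end chamfered 2 mm. +x looks out of the flat, z up. The knob goes on only with its pointer (+x) along this +x; fully home, the end meets the bottom of the bore and knob_center is 1 mm below this point. The point moves and turns with the spindle.
- spindle_press (a joint): How far the spindle is pushed down into the valve, m: 0 out, 0.006 at the bottom. A spring pushes it out with 5 N at 0 rising to 11 N at 0.006. It is reached through a knob that is fully home.
- spindle_turn (a joint): How far the spindle is turned anticlockwise seen from above, rad: 0 at the off mark (white dot), 1.45 at the stop, at the red star (ignition). About 0.03 N m of friction. At off the valve is locked: the spindle turns only while it is pushed in by more than about 2.5 mm.
- other_knob (a joint): Turn of the knob on the other valve, rad, 0 at off: to be left alone.
- other_knob_top (a point): Middle of the top face of the other valve's knob (same bar shape, 48 by 24 by 34 mm, its underside 12 mm above the hob's top panel), 96 mm from the bare spindle. Which of the two valves is bare varies.
- hob: Two-ring gas hob of stainless steel, fixed, 290 mm (x) by 510 mm (y), 60 mm high to its top panel; origin at the centre of its underside. Two valves on the panel near its -y end, at y = -195 mm, x = -48 and +48 mm. Black pan supports, up to 36 mm above the panel, cover it from y = -108 mm on. At off the spindle's flat looks along the hob's +y, to the white dot.
- tray: Perforated aluminium baking tray, fixed in place, 220 mm (x) by 180 mm (y); floor 3 mm above the worktop, rim 6 mm high; origin at the centre of its underside. The knob stands on its floor.
- pan: Loose steel pan, 156 mm across and 85 mm high, on the ring farther from the valves; origin at the centre of its underside.
- tin_a: Loose aluminium tart tin, 72 mm across, 20 mm high, origin at the centre of its underside.
- tin_b: A second loose tart tin like it.
- spatula: Loose spatula, 280 mm long, lying on the worktop on the -y side of the tray.
There are look-alikes about, which are no part of the job. Leave any brown or turquoise look-alike of the part that bears knob_center alone.

How it is judged:
On the way, in this order (a step that is already met when the one before it is completed fails the run):
1. the knob is fully home on the spindle, flat to flat, and pushed in at the off position (z of knob_center in the frame of spindle_tip below 0.002 m and horizontal distance between knob_center and spindle_tip below 0.004 m and angle between the x axis of knob_center and the x axis of spindle_tip, either way round below 0.35 rad and value of joint spindle_press above 0.003 m and value of joint spindle_turn below 0.3 rad), for 0.1 s.
2. knob and spindle are turned to ignition while pushed in (z of knob_center in the frame of spindle_tip below 0.002 m and value of joint spindle_press above 0.003 m and value of joint spindle_turn above 1.1 rad), for 0.2 s.
At the end, for the whole second after the job is handed in: Through the last second the knob is gripped, home on the spindle (within 3 mm of full depth, 4 mm of its axis, upright), turned past 1.1 of 1.45 rad and pressed in over 3 of 6 mm; other knob turned under 0.2 rad; pan, tins, spatula moved under 30 mm (all of step 2 and horizontal distance between knob_center and spindle_tip below 0.004 m and angle between the z axis of knob_center and the z axis of spindle_tip, either way round below 0.12 rad and contact force between the fingers and knob above 1 N and value of joint other_knob below 0.2 rad and distance of each of pan, tin_a, tin_b, spatula from where it was at the start of the episode below 0.03 m); the arm keeps its last pose, push and grip.
It fails at once if the other knob is turned (value of joint other_knob above 0.2 rad).
It fails at once if the pan is pushed about (distance of pan from where it was at the start of the episode above 0.03 m).
It fails at once if a tart tin or the spatula is pushed about (distance of any of tin_a, tin_b, spatula from where it was at the start of the episode above 0.03 m).
It also fails if it takes over 45 s, if anything falls off the work surface, if the arm or the gripper's body presses on something with over 40 N, if the wrist force passes 120 N, or if a joint passes its speed limit or range.

### The arm

A 7-joint arm with a two-finger parallel gripper is mounted at the origin on the work surface. World frame = base frame: x ahead of the robot, y to its left, z up, the work surface at z = 0. Lengths are in m, angles in rad, forces in N, time in s.
With the tool pointing down it reaches from about 0.4 to 0.85 m from the base axis. Payload 4.5 kg.
Tool frame: the origin (TCP) lies midway between the tips of the shut fingers; the grasp point (between the pads) lies 19 mm behind it; z points along the fingers, y is the direction in which the jaws open and shut (so a half turn about z gives the same grasp; the last joint's range is limited). The gripper opens to 88 mm and grips with 3 to 60 N. Pads are 18 mm wide; open, the fingers measure 123 mm over their backs; the gripper's body (75 mm by 187 mm) begins 45 mm behind the grasp point.
Start: joints at [1.154, 0.689, -0.195, 1.565, 0.157, 0.902, -0.215], TCP at [0.272, -0.563, 0.239] pointing down, gripper open.
Joint ranges: [-3.01, 3.01], [-0.46, 2.08], [-1.47, 1.51], [0.13, 2.56], [-1, 4.14], [0.04, 2.09], [-2.66, 2.66]. Speed limits (rad/s): [2.57, 2.57, 3.14, 3.14, 3.14, 3.14, 3.14].

### API

Orientations are given as a unit quaternion [x, y, z, w].
In Python, from plant import get_state, snapshot, finish_job, find_in gives the robot as it stands.
- The arm moves only by the shell command python3 -m creep 'ROWS' [OPENING] [FORCE]. ROWS is JSON, one flat list of numbers, 6 for each row, row after row: the shift along the tool's x, y, z in mm, then the turn, a rotation vector about the tool's x, y, z in degrees. In form: [tx, ty, tz, wx, wy, wz, tx, ty, tz, wx, wy, wz, ...]. A call has 1 to 5 rows; each row shifts and turns the pose as measured when the row begins, along the tool's axes as they then stand; what a row does not reach is not made up. A row lasts 1/12 s, in which the tool goes at most 41.7 mm and 7.16 degrees, less where a joint would pass 70% of its speed; a pose out of reach is approached as far as the arm can. A call is refused whole if a number of a shift passes 41.7 or a number of a turn 7.16, either way. A call with a gripper value outside its range is refused whole. OPENING is the finger opening in mm, from 0 to 88.1, set as the call begins (- or left out, the last holds). The fingers move at their own pace and stop on an object; FORCE is the grip in N (left out, the last holds). Time passes only in rows, so rows that do not move let the fingers close. It gives the time, the measured TCP pose, the force and the opening at its end, in the units of the state.
- get_state(): the state, without advancing time (a new reading comes with each control period).
- snapshot(name): name is "scene" or "side" or "wrist"; returns a dict with "color" (400x640x3 uint8, red, green, blue), "intrinsics" (3x3 intrinsics, pixels), "extrinsics" (4x4, takes a point from world to camera coordinates). Camera axes: x right, y down, z forward; pixel columns grow to the right and rows downward; lengths in m; the calibration is good to about 2 mm. The wrist camera is an equidistant fisheye: a pixel r from the principal point sees the ray r / f radians off the axis. A picture is of the moment at which its call begins. There is no depth.
- finish_job(): hands the job in, once; it reports no verdict.
Trained networks look in the newest picture that a camera, given by its name, has taken for a name from the list of things; names that differ only in an ending like _2 or _b are one class to them, and where a whole thing is asked for, a point or a joint stands for the part that bears it (a point fixed in the world has none). Each returns a list of dicts, best first, with "score" (0 to 1); they miss things now and then, are a little off and sometimes report something else, mostly with a low value. They report only what shows in the picture. A call takes as long as a camera call. They do not tell look-alikes from the thing itself.
- find_in(thing, camera): "xy" ([column, row] in pixels, amid what is visible of it).
The state is a dict: "clock": time; "q": joint angles; "qd": joint speeds; "joint_torque": joint torques, N m; "tool_pos": TCP position; "eef_rot": TCP orientation; "contact_force": force on the tool from outside, world axes, zero at the start; "moment": the same for the moment, N m; "opening": opening from 0.0 (shut) to 1.0 (fully open).
Only numpy, scipy, OpenCV 4.12 (cv2) and the standard library are available. Lean on these libraries where they do the work, as an engineer would, in place of code of your own. Each camera call takes 0.05 s, during which the arm holds its last target.

## Working session

There is one attempt and no reset: what is moved stays moved. The work goes in short steps, Python scripts to look and compute and a shell command to move; the robot and the scene stay as the last step left them, time stands still between calls to the robot, and variables do not carry over. Pictures are saved under pics/ and viewed, and the job is handed in when it is done.

```bash
mkdir -p pics; ls; cat > h.py <<'E'
import numpy as np, cv2
from plant import get_state, snapshot, finish_job, find_in
def snap(c,fn=None):
    s=snapshot(c)
    if fn: cv2.imwrite('pics/'+fn,s['color'][:,:,::-1])
    return s
def ray(s,uv,fish=False):
    K=s['intrinsics'];E=s['extrinsics']
    K=np.array(K);E=np.array(E)
    x=(uv[0]-K[0,2])/K[0,0];y=(uv[1]-K[1,2])/K[1,1]
    if fish:
        r=np.hypot(x,y); d=np.array([np.sin(r)*x/max(r,1e-9),np.sin(r)*y/max(r,1e-9),np.cos(r)])
    else: d=np.array([x,y,1.])
    R=E[:3,:3];o=-R.T@E[:3,3]
    return o,R.T@d
def atz(s,uv,z,fish=False):
    o,d=ray(s,uv,fish); return o+d*(z-o[2])/d[2]
def proj(s,p,fish=False):
    K=np.array(s['intrinsics']);E=np.array(s['extrinsics'])
    c=E[:3,:3]@np.array(p)+E[:3,3]
    if fish:
        th=np.arctan2(np.hypot(c[0],c[1]),c[2]);h=np.hypot(c[0],c[1])+1e-12
        return np.array([K[0,0]*th*c[0]/h+K[0,2],K[1,1]*th*c[1]/h+K[1,2]])
    return np.array([K[0,0]*c[0]/c[2]+K[0,2],K[1,1]*c[1]/c[2]+K[1,2]])
E
python3 - <<'E'
from h import *
for c in ['scene','side','wrist']:
    s=snap(c,c+'0.png'); E=np.array(s['extrinsics']); print(c,np.round(-E[:3,:3].T@E[:3,3],3),np.round(s['intrinsics'],1).tolist())
    for t in ['knob_center','spindle_tip','other_knob_top','hob','tray']:
        print(t,[(np.round(f['xy']).tolist(),round(f['score'],2)) for f in find_in(t,c)][:5])
st=get_state();print(st['clock'],st['tool_pos'],st['eef_rot'])
E
```

```text
pics
scene [0.965 0.767 1.04 ] [[496.7, 0.0, 319.9], [0.0, 496.7, 202.9], [0.0, 0.0, 1.0]]
knob_center [([351.0, 155.0], 0.69), ([360.0, 173.0], 0.65), ([330.0, 305.0], 0.58)]
spindle_tip []
other_knob_top [([292.0, 233.0], 0.59)]
hob [([329.0, 304.0], 0.97)]
tray [([294.0, 181.0], 0.95)]
side [ 0.362 -0.806  0.935] [[402.7, 0.0, 320.9], [0.0, 402.7, 199.1], [0.0, 0.0, 1.0]]
knob_center [([260.0, 307.0], 0.76), ([261.0, 276.0], 0.66), ([332.0, 285.0], 0.5)]
spindle_tip []
other_knob_top [([367.0, 171.0], 0.56)]
hob [([339.0, 151.0], 0.8)]
tray []
wrist [ 0.333 -0.533  0.385] [[309.7, 0.0, 314.5], [0.0, 309.7, 193.6], [0.0, 0.0, 1.0]]
knob_center [([172.0, 88.0], 0.83), ([130.0, 55.0], 0.66)]
spindle_tip []
other_knob_top []
hob []
tray [([229.0, 14.0], 0.78)]
0.9 [ 0.27232905 -0.56258201  0.23876173] [9.74702265e-01 2.23507252e-01 2.59030871e-05 5.41950975e-05]
```

View pics/scene0.png

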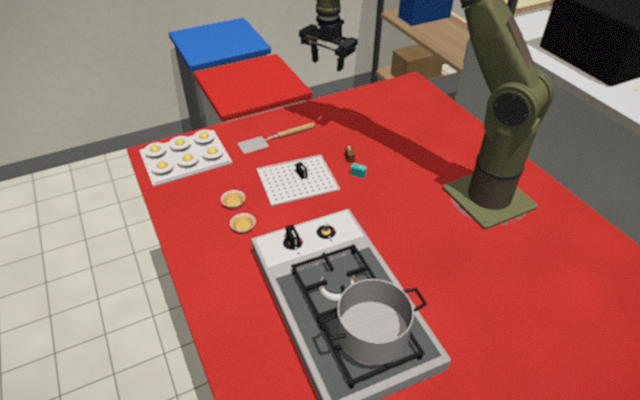

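View pics/side0.png

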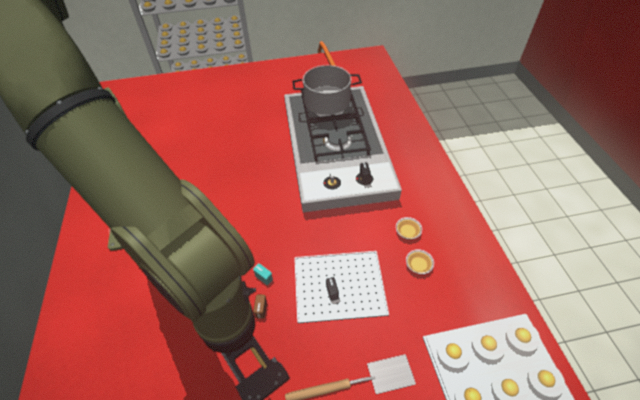

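View pics/wrist0.png

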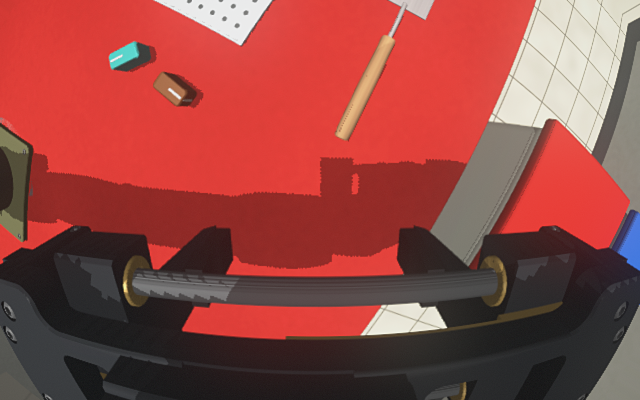

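Candidates for the knob:
- Black one on the tray: scene (301,171), side (333,289).
- Brown look-alike: scene (350,155).
- Turquoise look-alike: scene (359,171).
- Fitted knob on the hob: scene (291,237), side (365,175).

By the description it is the black one on the tray. The bare spindle is at scene (326,231), side (332,183). I'll check this in crops.

```bash
python3 - <<'E'
from h import *
a=cv2.imread('pics/scene0.png');b=cv2.imread('pics/side0.png')
c=lambda im,x,y,w=40,h=28:cv2.resize(im[y-h:y+h,x-w:x+w],(400,280),interpolation=cv2.INTER_CUBIC)
cv2.imwrite('pics/crop1.png',np.vstack([np.hstack([c(a,301,175),c(b,333,289)]),np.hstack([c(a,310,235),c(b,350,180)])]))
s=snap('scene');t=snap('side')
def tri(p,q):
    o1,d1=ray(s,p);o2,d2=ray(t,q)
    M=np.c_[d1,-d2];k=np.linalg.lstsq(M,o2-o1,rcond=None)[0]
    x=o1+k[0]*d1;y=o2+k[1]*d2;return np.round((x+y)/2,4),np.linalg.norm(x-y).round(4)
print('knob',tri((301,171),(333,289)),atz(s,(301,171),.02),atz(t,(333,289),.02))
print('spindle',tri((326,231),(332,183)),atz(s,(326,231),.075),atz(t,(332,183),.075))
print('other',tri((291,237),(365,175)))
E
```

```text
knob (array([ 0.4713, -0.3526,  0.015 ]), np.float64(0.0031)) [ 0.47221496 -0.34669707  0.02      ] [ 0.47207649 -0.35569057  0.02      ]
spindle (array([ 0.5388, -0.0455,  0.06  ]), np.float64(0.0026)) [ 0.54404478 -0.03271168  0.075     ] [ 0.53690648 -0.05911134  0.075     ]
other (array([ 0.6367, -0.0522,  0.0776]), np.float64(0.0006))
```

View pics/crop1.png

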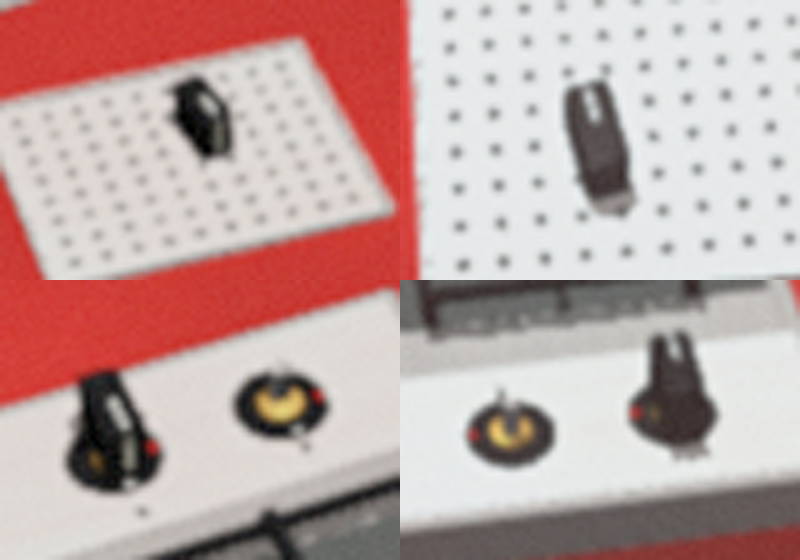

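The crops confirm it. The black knob on the tray has its pointer roughly along +y, away from the side camera. The bare spindle has a brass D-face and the red mark on its −x side. Next I move above the knob.

```bash
python3 -m creep '[34,-12.8,6,0,0,0,34,-12.8,6,0,0,0,34,-12.8,6,0,0,0,34,-12.8,6,0,0,0,34,-12.8,6,0,0,0]' 70 20; python3 -m creep '[34,-12.8,6,0,0,0,34,-12.8,6,0,0,0,34,-12.8,6,0,0,0,0,0,0,0,0,-7,0,0,0,0,0,-7]';python3 -m creep '[0,0,0,0,0,-7,0,0,0,0,0,-7,0,0,0,0,0,-7,0,0,0,0,0,-7,0,0,0,0,0,-7]'
python3 -m creep '[0,0,0,0,0,-7,0,0,0,0,0,-7,0,0,0,0,0,0]'
python3 - <<'E'
from h import *
s=snap('wrist','wrist1.png');st=get_state();print(st['clock'],st['tool_pos'],st['eef_rot'],np.round(st['q'],2))
for t in ['knob_center','other_knob_top','tray']:
  print(t,[(np.round(f['xy']).tolist(),round(f['score'],2)) for f in find_in(t,'wrist')][:5])
E
```

```text
clock: 1.42
tool_pos: [0.3926, -0.4393, 0.2079]
eef_rot: [0.977, 0.212, -0.003, 0.005]
contact_force: [-0.5, -0.7, 0.6]
opening: 0.789
clock: 1.83
tool_pos: [0.482, -0.347, 0.1873]
eef_rot: [0.942, 0.335, -0.0, 0.004]
contact_force: [-0.6, -0.4, -0.1]
opening: 0.792
clock: 2.25
tool_pos: [0.4858, -0.3427, 0.1874]
eef_rot: [0.795, 0.607, -0.0, 0.003]
contact_force: [0.3, -0.4, -0.0]
opening: 0.794
clock: 2.5
tool_pos: [0.4858, -0.3431, 0.1874]
eef_rot: [0.712, 0.702, -0.001, 0.004]
contact_force: [-0.5, 0.7, 0.4]
opening: 0.796
2.55 [ 0.48591931 -0.34301029  0.18748184] [ 7.13661111e-01  7.00481434e-01 -5.65617493e-04  3.64148532e-03] [ 0.8   0.74 -0.46  1.71  0.44  0.79  0.11]
knob_center [([296.0, 186.0], 0.95), ([146.0, 194.0], 0.84), ([152.0, 120.0], 0.81)]
other_knob_top []
tray [([320.0, 157.0], 0.72)]
```

View pics/wrist1.png

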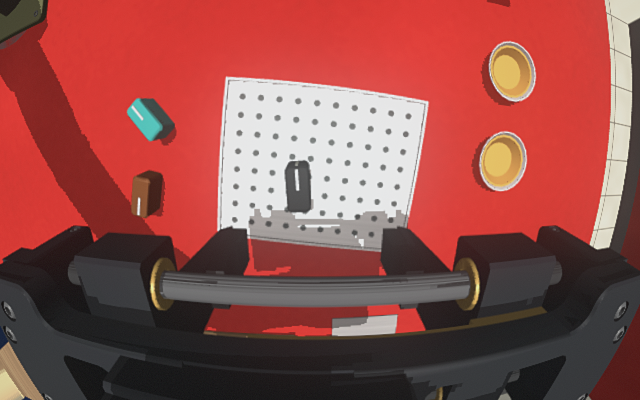

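```bash
cat >> h.py <<'E'
def ortho(s,cx,cy,z,half,fn,mm=0.25,fish=True):
    n=int(2*half/mm*1000)
    xs=cx-half+np.arange(n)*mm/1000; ys=cy+half-np.arange(n)*mm/1000
    X,Y=np.meshgrid(xs,ys);P=np.stack([X,Y,np.full_like(X,z)],-1)
    E=np.array(s['extrinsics']);K=np.array(s['intrinsics'])
    c=P@E[:3,:3].T+E[:3,3]
    if fish:
        h=np.hypot(c[...,0],c[...,1])+1e-12;th=np.arctan2(h,c[...,2]);u=K[0,0]*th*c[...,0]/h+K[0,2];v=K[1,1]*th*c[...,1]/h+K[1,2]
    else: u=K[0,0]*c[...,0]/c[...,2]+K[0,2];v=K[1,1]*c[...,1]/c[...,2]+K[1,2]
    im=cv2.remap(np.ascontiguousarray(s['color'][:,:,::-1]),u.astype(np.float32),v.astype(np.float32),cv2.INTER_CUBIC)
    if fn:
        o=im.copy()
        st=int(10/mm)
        cv2.line(o,(n//2,0),(n//2,n),(0,255,0),1);cv2.line(o,(0,n//2),(n,n//2),(0,255,0),1)
        for k in range(0,n,st): cv2.line(o,(k,0),(k,6),(255,0,255),1);cv2.line(o,(0,k),(6,k),(255,0,255),1)
        cv2.imwrite('pics/'+fn,o)
    return im
E
python3 - <<'E'
from h import *
s=snap('wrist')
print(atz(s,(296,186),.037,True)[:2])
ortho(s,.4715,-.352,.037,.05,'o1.png',0.18)
E
```

```text
[ 0.46829575 -0.34899265]
```

View pics/o1.png

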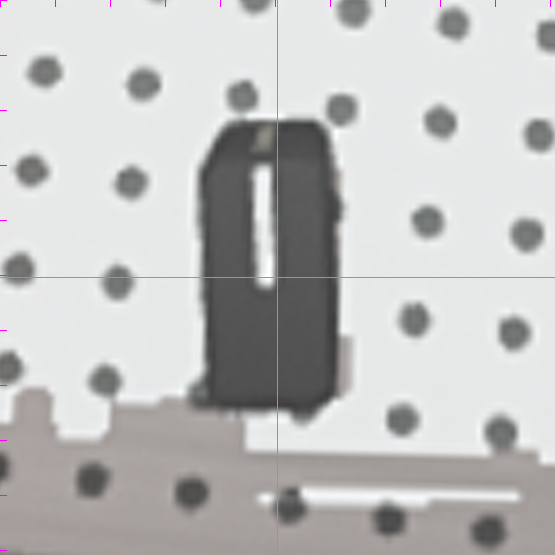

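```bash
cat >> h.py <<'E'
from scipy.spatial.transform import Rotation as Rn
def plan(pos,yaw_deg):
    "shift in current tool axes (mm) and rotvec (deg) to pose pointing down with tool x at yaw"
    st=get_state();R=Rn.from_quat(st['eef_rot']);p=np.array(st['tool_pos'])
    a=np.radians(yaw_deg);T=Rn.from_matrix(np.array([[np.cos(a),np.sin(a),0],[np.sin(a),-np.cos(a),0],[0,0,-1]]).reshape(3,3))
    print('shift mm',np.round(R.inv().apply(np.array(pos)-p)*1e3,2),'rot deg',np.round(np.degrees((R.inv()*T).as_rotvec()),2))
def tilt():
    st=get_state();R=Rn.from_quat(st['eef_rot']).as_matrix();print('pos',np.round(st['tool_pos'],4),'yaw',np.degrees(np.arctan2(R[1,0],R[0,0])).round(2),'z',np.round(R[:,2],4),'F',np.round(st['contact_force'],1),'M',np.round(st['moment'],2),'open',round(st['opening']*88.1,1),'t',st['clock'])
E
python3 - <<'E'
from h import *
s=snap('wrist')
im=ortho(s,.4715,-.352,.037,.05,None,0.18)
m=(im.min(2)>170).astype(np.uint8);m[:150]=0;m[300:]=0;m[:,:235]=0;m[:,295:]=0
pt=np.argwhere(m)[:,::-1].astype(np.float32);print(len(pt),pt.min(0),pt.max(0))
print(cv2.minAreaRect(pt),cv2.fitLine(pt,cv2.DIST_L2,0,.01,.01).ravel())
tilt(); plan((.4692,-.353,.1),90.5)
E
```

```text
1944 [254. 166.] [274. 285.]
((263.4684143066406, 225.5712432861328), (119.24317932128906, 18.119945526123047), 87.33700561523438) [3.8015936e-02 9.9927711e-01 2.6365845e+02 2.2601697e+02]
pos [ 0.486  -0.3428  0.1876] yaw 88.96 z [ 0.0039 -0.0067 -1.    ] F [ 0.2 -0.  -0.1] M [ 0.02 -0.    0.01] open 69.8 t 2.8
shift mm [ -9.89 -16.99  87.56] rot deg [ 0.23  0.38 -1.54]
```

```bash
python3 -m creep '[-5,-8.5,29,0.2,0.4,-3,-5,-8.5,29,0,0,0,0,0,29,0,0,0,0,0,0,0,0,0]' 60
python3 - <<'E'
from h import *
tilt(); plan((.4694,-.353,.009),92)
s=snap('wrist','w2.png');ortho(s,.4694,-.353,.037,.05,'o2.png',0.18)
E
```

```text
clock: 3.13
tool_pos: [0.4724, -0.3544, 0.1008]
eef_rot: [0.695, 0.719, 0.001, 0.004]
contact_force: [-0.9, 1.0, -0.5]
opening: 0.682
pos [ 0.4724 -0.3544  0.1008] yaw 91.89 z [ 0.0075 -0.0043 -1.    ] F [-0.9  1.  -0.5] M [-0.03 -0.09 -0.02] open 60.0 t 3.1333
shift mm [ 1.93 -3.66 91.77] rot deg [ 0.42  0.26 -0.1 ]
```

View pics/o2.png

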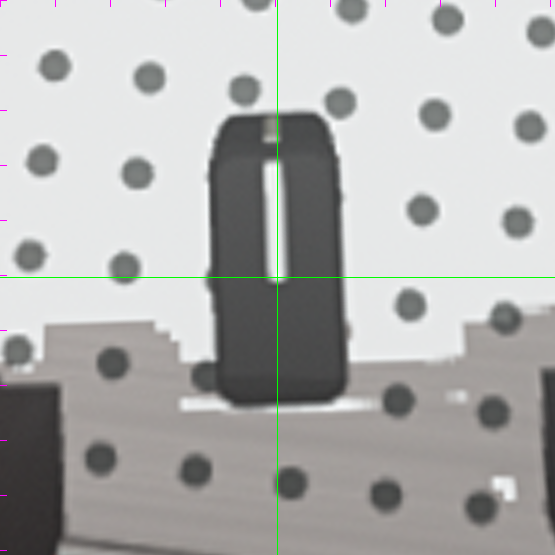

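The picture shows the knob centred at about (277,280) in the rectified view, with the line at roughly 92°. That is within 1 mm of my estimate, so I descend.

```bash
python3 -m creep '[1.5,-3.7,30,0.4,0.3,0,0,0,30,0,0,0,0,0,22,0,0,0,0,0,6,0,0,0]' 60 
python3 - <<'E'
from h import *
tilt(); plan((.4694,-.3533,.009),92)
E
```

```text
clock: 3.52
tool_pos: [0.4782, -0.3572, 0.0211]
eef_rot: [0.696, 0.718, 0.002, 0.009]
contact_force: [-0.3, 0.2, 0.1]
opening: 0.682
pos [ 0.4782 -0.3572  0.0211] yaw 91.72 z [ 0.0166 -0.0093 -0.9998] F [-0.3  0.2  0.1] M [ 0.01 -0.07 -0.01] open 60.1 t 3.5167
shift mm [ 4.27 -8.83 11.94] rot deg [ 0.93  0.56 -0.27]
```

```bash
python3 -m creep '[4.3,-8.8,3,0.9,0.6,-0.3,0,0,3,0,0,0,0,0,0,0,0,0]'  
python3 - <<'E'
from h import *
tilt(); plan((.4694,-.3533,.009),92)
E
```

```text
clock: 3.77
tool_pos: [0.4714, -0.3532, 0.018]
eef_rot: [0.694, 0.72, 0.001, 0.001]
contact_force: [1.0, -0.1, 0.2]
opening: 0.684
pos [ 0.4714 -0.3532  0.018 ] yaw 92.06 z [ 2.8e-03 -7.0e-04 -1.0e+00] F [ 1.  -0.1  0.2] M [-0.02 -0.08  0.02] open 60.2 t 3.7667
shift mm [ 0.   -1.99  8.96] rot deg [0.16 0.04 0.06]
```

```bash
python3 -m creep '[0,-2,4,0.1,0,0,0,0,4,0,0,0,0,0,1.5,0,0,0,0,0,0,0,0,0]' 
python3 - <<'E'
from h import *
tilt(); plan((.4694,-.3533,.009),92)
E
```

```text
clock: 4.1
tool_pos: [0.4716, -0.355, 0.012]
eef_rot: [0.695, 0.719, 0.001, 0.004]
contact_force: [-0.0, 0.5, 0.1]
opening: 0.68
pos [ 0.4716 -0.355   0.012 ] yaw 91.99 z [ 0.007  -0.0043 -1.    ] F [-0.   0.5  0.1] M [-0.04 -0.09 -0.04] open 59.9 t 4.1
shift mm [ 1.77 -2.12  2.96] rot deg [ 0.39  0.26 -0.01]
```

```bash
python3 -m creep '[1.8,-2.2,2,0.5,0.3,0,0.4,-0.5,1,0.2,0.1,0,0,0,0,0,0,0]' 
python3 - <<'E'
from h import *
tilt(); plan((.4694,-.3533,.009),92)
E
```

```text
clock: 4.35
tool_pos: [0.4688, -0.353, 0.0092]
eef_rot: [0.695, 0.719, -0.001, -0.003]
contact_force: [-0.4, 0.3, -0.1]
opening: 0.678
pos [ 0.4688 -0.353   0.0092] yaw 91.98 z [-0.006   0.0023 -1.    ] F [-0.4  0.3 -0.1] M [-0.02 -0.04  0.06] open 59.8 t 4.35
shift mm [-0.32  0.57  0.22] rot deg [-0.34 -0.14 -0.02]
```

```bash
python3 -m creep '[0,0.4,0,-0.3,-0.1,0,0,0,0,0,0,0,0,0,0,0,0,0,0,0,0,0,0,0,0,0,0,0,0,0]' 20 30
python3 -c "
from h import *
tilt()"
python3 -m creep '[0,0,0,0,0,0,0,0,0,0,0,0,0,0,0,0,0,0,0,0,0,0,0,0]' 0 30
python3 -c "
from h import *
tilt()"
```

```text
clock: 4.77
tool_pos: [0.4692, -0.3529, 0.0091]
eef_rot: [0.695, 0.719, 0.0, -0.0]
contact_force: [-0.5, -0.3, 0.8]
opening: 0.328
pos [ 0.4692 -0.3529  0.0091] yaw 91.98 z [-3.e-04  8.e-04 -1.e+00] F [-0.5 -0.3  0.8] M [-0.   -0.08  0.05] open 28.9 t 4.7667
clock: 5.1
tool_pos: [0.4693, -0.3529, 0.0091]
eef_rot: [0.695, 0.719, 0.0, -0.0]
contact_force: [-0.3, 0.1, 0.8]
opening: 0.268
pos [ 0.4693 -0.3529  0.0091] yaw 91.98 z [-3.e-04  8.e-04 -1.e+00] F [-0.3  0.1  0.8] M [-0.05 -0.1  -0.05] open 23.6 t 5.1
```

Gripped at 23.6 mm opening, which fits the 24 mm width. Lifting.

```bash
python3 -m creep '[0,0,-8,0,0,0,0,0,-38,0,0,0,0,0,-38,0,0,0,0,0,-38,0,0,0,0,0,-30,0,0,0]'; python3 -m creep '[0,0,-15,0,0,0,0,0,0,0,0,0]'
python3 - <<'E'
from h import *
tilt(); s=snap('wrist','w3.png'); plan((.5388,-.11,.19),88)
for t in ['knob_center','other_knob_top','spindle_tip','hob']:
  print(t,[(np.round(f['xy']).tolist(),round(f['score'],2)) for f in find_in(t,'wrist')][:5])
E
```

```text
clock: 5.52
tool_pos: [0.4648, -0.3499, 0.1607]
eef_rot: [0.694, 0.72, -0.002, -0.009]
contact_force: [-0.1, 0.3, -0.3]
opening: 0.265
clock: 5.68
tool_pos: [0.4681, -0.3514, 0.1841]
eef_rot: [0.694, 0.72, -0.0, -0.003]
contact_force: [0.8, -0.4, -1.2]
opening: 0.269
pos [ 0.4681 -0.3514  0.1841] yaw 92.11 z [-0.0051  0.0039 -1.    ] F [ 0.8 -0.4 -1.2] M [-0.07 -0.14 -0.01] open 23.7 t 5.6833
shift mm [238.49  79.94  -6.5 ] rot deg [-0.36 -0.26  4.11]
knob_center [([170.0, 102.0], 0.72), ([312.0, 241.0], 0.71), ([154.0, 180.0], 0.59)]
other_knob_top [([337.0, 152.0], 0.34)]
spindle_tip []
hob []
```

View pics/w3.png

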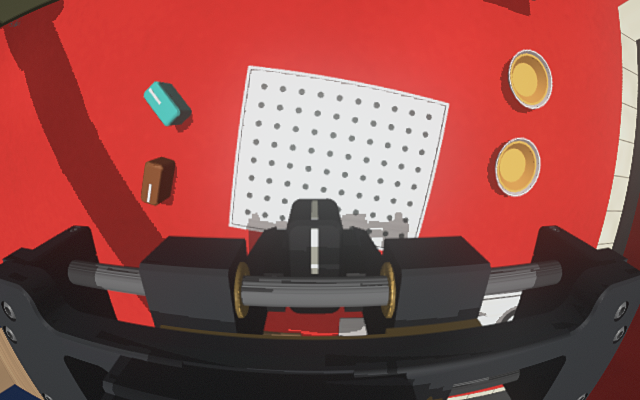

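The knob is held with its pointer toward the camera, line at (313,235). Next I go to a viewing position short of the spindle.

```bash
python3 -m creep '[35,12,-2,-0.4,-0.3,2,35,12,0,0,0,2,35,11,0,0,0,0,35,11,0,0,0,0,30,11,0,0,0,0]'; python3 -m creep '[20,8,-3,0,0,0,10,4,0,0,0,0,0,0,0,0,0,0]'
python3 - <<'E'
from h import *
tilt(); s=snap('wrist','w4.png'); plan((.5388,-.11,.19),88)
for t in ['other_knob_top','spindle_tip','hob']:
  print(t,[(np.round(f['xy']).tolist(),round(f['score'],2)) for f in find_in(t,'wrist')][:5])
ortho(s,.5388,-.0455,.09,.06,'o4.png',0.22)
E
```

```text
clock: 6.35
tool_pos: [0.5178, -0.1865, 0.1703]
eef_rot: [0.727, 0.686, -0.008, -0.009]
contact_force: [0.1, 0.4, -1.1]
opening: 0.272
clock: 6.6
tool_pos: [0.5326, -0.1442, 0.1687]
eef_rot: [0.722, 0.692, -0.007, -0.015]
contact_force: [-0.8, -0.7, -0.5]
opening: 0.267
pos [ 0.5326 -0.1442  0.1687] yaw 87.55 z [-0.0309  0.0108 -0.9995] F [-0.8 -0.7 -0.5] M [-0.04 -0.15  0.02] open 23.5 t 6.6
shift mm [ 35.89   4.61 -21.33] rot deg [-1.84 -0.51 -0.51]
other_knob_top [([448.0, 74.0], 0.86)]
spindle_tip [([320.0, 72.0], 0.65)]
hob [([370.0, 73.0], 0.67)]
```

View pics/w4.png

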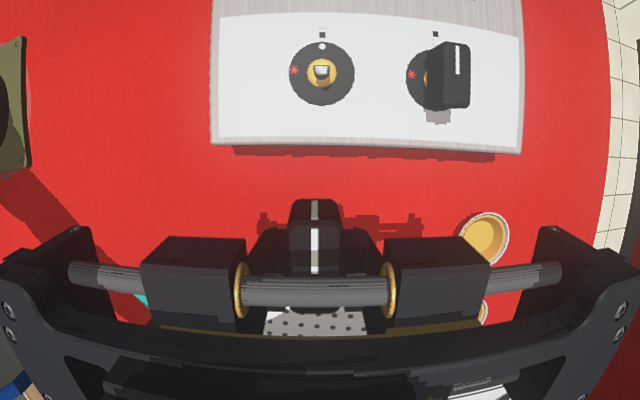

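View pics/o4.png

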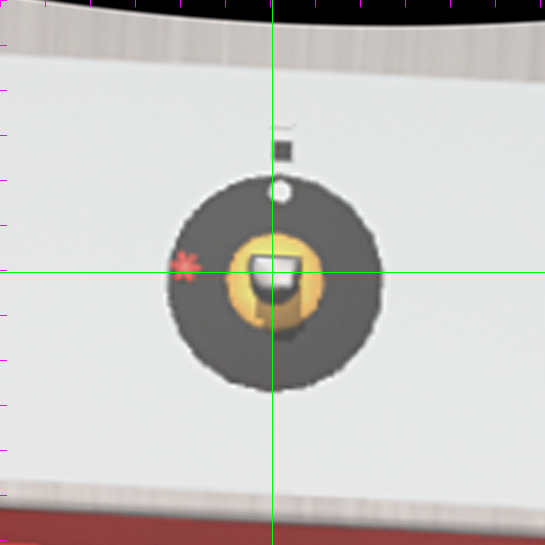

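```bash
python3 -m creep '[18,2.3,-10,-1.8,-0.5,-0.5,16,2,-8,0,0,0,0,0,0,0,0,0]'
python3 - <<'E'
from h import *
tilt(); plan((.5388,-.11,.19),88)
E
```

```text
clock: 7.05
tool_pos: [0.5351, -0.122, 0.1862]
eef_rot: [0.725, 0.688, -0.004, 0.001]
contact_force: [0.0, 0.6, -0.7]
opening: 0.275
pos [ 0.5351 -0.122   0.1862] yaw 86.99 z [-0.0042 -0.0064 -1.    ] F [ 0.   0.6 -0.7] M [-0.01 -0.18 -0.03] open 24.2 t 7.05
shift mm [12.19  3.05 -3.88] rot deg [-0.22  0.37 -1.01]
```

```bash
python3 -m creep '[12,3,-4,-0.2,0.4,-1,0,0,0,0,0,0,0,0,0,0,0,0]'
python3 - <<'E'
from h import *
tilt(); s=snap('wrist','w5.png')
print([(f['xy'],f['score']) for f in find_in('spindle_tip','wrist')])
ortho(s,.5388,-.0455,.09,.03,'o5.png',0.11)
ortho(s,.5388,-.0455,.06,.06,'o5b.png',0.22)
E
```

```text
clock: 7.3
tool_pos: [0.5386, -0.1121, 0.1906]
eef_rot: [0.72, 0.694, -0.001, -0.0]
contact_force: [0.2, 0.2, -1.1]
opening: 0.269
pos [ 0.5386 -0.1121  0.1906] yaw 87.9 z [-1.3e-03 -9.0e-04 -1.0e+00] F [ 0.2  0.2 -1.1] M [-0.05 -0.09 -0.03] open 23.7 t 7.3
[]
```

View pics/o5.png

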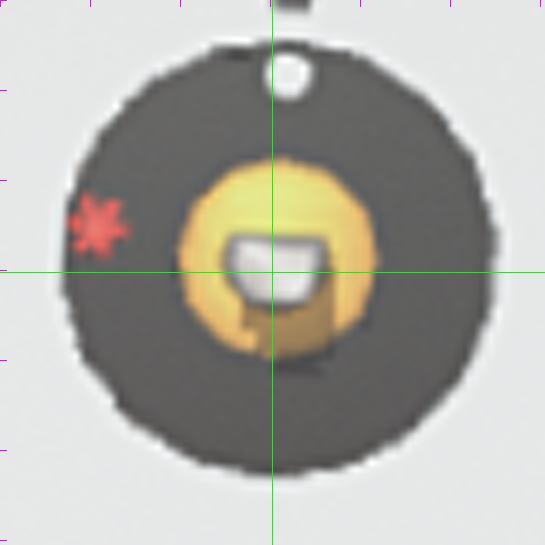

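View pics/o5b.png

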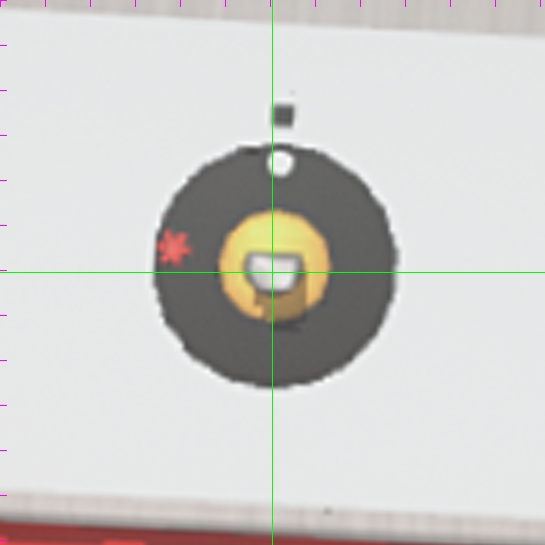

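The rectified view shows the spindle D centred about +0.5, +1.5 mm from my guess, so the axis is at (0.5393, −0.0440). The flat looks along about 87°. Next I check where the knob sits in the tool frame.

```bash
python3 - <<'E'
from h import *
s=snap('wrist','w6.png');st=get_state();R=Rn.from_quat(st['eef_rot']).as_matrix();p=np.array(st['tool_pos'])
for xk in (-.001,0,.001):
  for n,x,z in (('bottom +x',.024,.006),('top +x',.024,-.028),('topface edge',.020,-.028)):
    print(xk,n,[np.round(proj(s,p+R@np.array([x+xk,y,z]),True),1).tolist() for y in(-.012,0,.012)])
im=cv2.imread('pics/w6.png')[180:330,230:400];cv2.imwrite('pics/c6.png',cv2.resize(im,None,fx=4,fy=4,interpolation=cv2.INTER_CUBIC))
E
```

```text
-0.001 bottom +x [[291.1, 200.1], [314.5, 200.0], [337.8, 200.0]]
-0.001 top +x [[285.4, 223.6], [314.6, 223.7], [343.9, 223.5]]
-0.001 topface edge [[285.7, 232.6], [314.6, 232.7], [343.6, 232.5]]
0 bottom +x [[291.1, 198.2], [314.5, 198.2], [337.8, 198.1]]
0 top +x [[285.3, 221.3], [314.6, 221.4], [344.0, 221.3]]
0 topface edge [[285.6, 230.4], [314.6, 230.5], [343.7, 230.3]]
0.001 bottom +x [[291.1, 196.3], [314.5, 196.3], [337.9, 196.3]]
0.001 top +x [[285.2, 219.0], [314.6, 219.1], [344.0, 219.0]]
0.001 topface edge [[285.5, 228.1], [314.6, 228.2], [343.7, 228.1]]
```

View pics/c6.png

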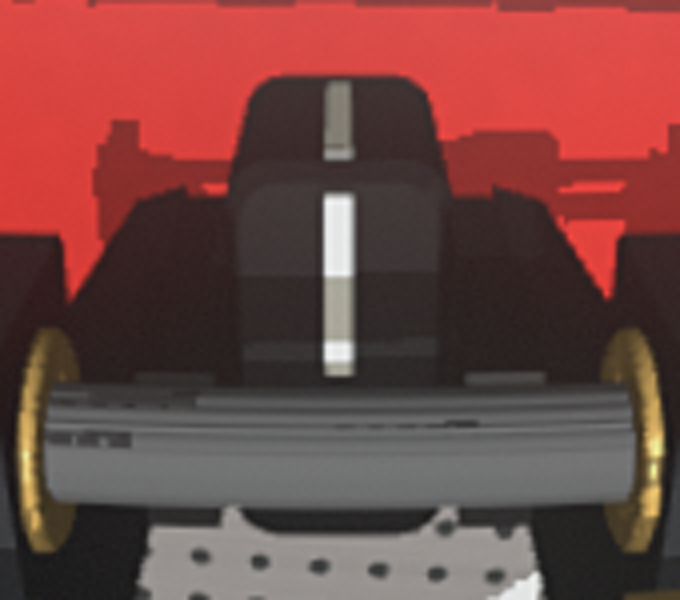

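```bash
python3 -m creep '[25,0,0,0,0,0.9,25,0,0,0,0,0,10,0,0,0,0,0,0,0,0,0,0,0]'
python3 -c "
from h import *
tilt();plan((.5393,-.0436,.13),87)"
```

```text
clock: 7.78
tool_pos: [0.5411, -0.0546, 0.189]
eef_rot: [0.728, 0.685, -0.002, -0.0]
contact_force: [-0.4, 0.3, -0.2]
opening: 0.264
pos [ 0.5411 -0.0546  0.189 ] yaw 86.51 z [-0.0035 -0.0029 -1.    ] F [-0.4  0.3 -0.2] M [ 0.01 -0.02 -0.  ] open 23.2 t 7.7833
shift mm [11.1  -2.26 58.99] rot deg [-0.19  0.18 -0.49]
```

```bash
python3 -m creep '[11,-2.2,18,-0.2,0.2,-0.5,0,0,18,0,0,0,0,0,18,0,0,0,0,0,0,0,0,0]'
python3 -c "
from h import *
tilt();plan((.5393,-.0436,.105),87)"
```

```text
clock: 8.12
tool_pos: [0.5409, -0.0477, 0.134]
eef_rot: [0.726, 0.688, 0.0, 0.002]
contact_force: [-0.4, -0.1, -0.1]
opening: 0.269
pos [ 0.5409 -0.0477  0.134 ] yaw 86.94 z [ 0.0034 -0.0033 -1.    ] F [-0.4 -0.1 -0.1] M [-0.02 -0.01 -0.01] open 23.7 t 8.1167
shift mm [ 4.08 -1.91 29.  ] rot deg [ 0.2   0.18 -0.06]
```

```bash
python3 -m creep '[4.3,-2,12,0.3,0.2,0,1,-0.5,10,0,0,0,0,0,5,0,0,0,0,0,0,0,0,0]'
python3 -c "
from h import *
tilt();plan((.5393,-.0436,.103),87)"
```

```text
clock: 8.45
tool_pos: [0.5391, -0.0456, 0.1054]
eef_rot: [0.727, 0.687, -0.001, 0.0]
contact_force: [0.0, 0.7, -0.6]
opening: 0.269
pos [ 0.5391 -0.0456  0.1054] yaw 86.71 z [-0.0016 -0.0015 -1.    ] F [ 0.   0.7 -0.6] M [-0.03 -0.12  0.02] open 23.7 t 8.45
shift mm [2.06 0.1  2.44] rot deg [-0.09  0.09 -0.29]
```

```bash
python3 -m creep '[2,0.1,2,-0.1,0.1,-0.3,0,0,0,0,0,0]'
python3 - <<'E'
from h import *
tilt();plan((.5393,-.0436,.103),87)
o=[]
st=get_state();R=Rn.from_quat(st['eef_rot']).as_matrix();p=np.array(st['tool_pos'])
for c in('scene','side'):
    s=snap(c);im=s['color'][:,:,::-1].copy()
    u,v=map(int,proj(s,(.5393,-.044,.09)));print(c,proj(s,(.5393,-.044,.09)),proj(s,p+R@np.array([0,0,.006])))
    im=im[v-28:v+28,u-38:u+38]
    o.append(cv2.resize(im,(390,288),interpolation=cv2.INTER_CUBIC))
cv2.imwrite('pics/c7.png',np.hstack(o))
E
```

```text
clock: 8.62
tool_pos: [0.5396, -0.0439, 0.1035]
eef_rot: [0.725, 0.688, 0.0, 0.0]
contact_force: [-0.3, 0.0, -0.6]
opening: 0.269
pos [ 0.5396 -0.0439  0.1035] yaw 87.01 z [ 8.e-04 -1.e-04 -1.e+00] F [-0.3  0.  -0.6] M [-0.05 -0.09  0.03] open 23.7 t 8.6167
shift mm [ 0.3  -0.3   0.46] rot deg [0.05 0.   0.01]
scene [325.71422466 223.76289702] [325.6616573  221.85917832]
side [331.6654177  175.50286632] [331.76850112 173.67698419]
```

View pics/c7.png

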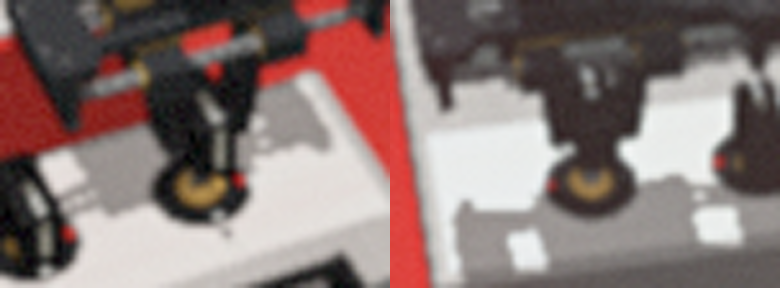

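Both views show the knob over the brass boss. Now I lower it gently.

```bash
python3 -m creep '[0.4,-0.4,2.5,0.1,0,0,0.2,-0.3,2,0,0,0,0,0,0,0,0,0]'
python3 -c "
from h import *
tilt();plan((.5393,-.0436,.098),87)"
```

```text
clock: 8.97
tool_pos: [0.54, -0.0436, 0.1001]
eef_rot: [0.726, 0.688, 0.001, 0.001]
contact_force: [-0.1, 0.1, 0.4]
opening: 0.271
pos [ 0.54   -0.0436  0.1001] yaw 86.96 z [ 2.e-03 -3.e-04 -1.e+00] F [-0.1  0.1  0.4] M [ 0.05 -0.07 -0.  ] open 23.8 t 8.9667
shift mm [-0.04 -0.71  2.1 ] rot deg [ 0.11  0.01 -0.04]
```

```bash
python3 -m creep '[0,-0.8,2.5,0.1,0,0,0.2,-0.3,2,0.1,0,0,0,0,0,0,0,0]'
python3 -c "
from h import *
tilt();plan((.5393,-.0436,.094),87)"
```

```text
clock: 9.22
tool_pos: [0.539, -0.0433, 0.0954]
eef_rot: [0.726, 0.688, -0.001, -0.0]
contact_force: [0.0, -0.3, 0.1]
opening: 0.271
pos [ 0.539  -0.0433  0.0954] yaw 86.97 z [-1.3e-03 -2.0e-04 -1.0e+00] F [ 0.  -0.3  0.1] M [-0.02 -0.07 -0.02] open 23.9 t 9.2167
shift mm [-0.3   0.32  1.41] rot deg [-0.07  0.01 -0.03]
```

```bash
python3 -m creep '[-0.3,0.2,1.5,0,0,0,0,-0.2,1.5,0,0,0,0,0,0,0,0,0]'
python3 -c "
from h import *
tilt();plan((.5393,-.0436,.09),87)"
```

```text
clock: 9.47
tool_pos: [0.539, -0.0436, 0.092]
eef_rot: [0.726, 0.688, -0.001, -0.0]
contact_force: [-0.3, 0.5, -0.8]
opening: 0.271
pos [ 0.539  -0.0436  0.092 ] yaw 86.97 z [-1.4e-03 -1.0e-04 -1.0e+00] F [-0.3  0.5 -0.8] M [-0.03 -0.06  0.02] open 23.9 t 9.4667
shift mm [-0.03  0.34  1.97] rot deg [-0.08  0.01 -0.03]
```

```bash
python3 -m creep '[0,0.3,2,0,0,0,0,-0.2,1.5,0,0,0,0,0,0,0,0,0]'
python3 -c "
from h import *
tilt();plan((.5393,-.0436,.086),87)"
```

```text
clock: 9.72
tool_pos: [0.5391, -0.0436, 0.088]
eef_rot: [0.726, 0.688, -0.001, -0.0]
contact_force: [0.0, -0.2, -2.0]
opening: 0.268
pos [ 0.5391 -0.0436  0.088 ] yaw 86.97 z [-1.4e-03 -1.0e-04 -1.0e+00] F [ 0.  -0.2 -2. ] M [-0.   -0.06  0.01] open 23.6 t 9.7167
shift mm [0.03 0.2  2.05] rot deg [-0.08  0.01 -0.03]
```

It has gone 8 mm past the tip with no resistance, so it is inserting. Continuing.

```bash
python3 -m creep '[0,0.2,2.5,0,0,0,0,-0.2,2.5,0,0,0,0,-0.2,2,0,0,0,0,0,0,0,0,0]'
python3 -c "
from h import *
tilt();plan((.5393,-.0436,.078),87)"
```

```text
clock: 10.05
tool_pos: [0.5389, -0.0436, 0.0803]
eef_rot: [0.726, 0.688, -0.001, -0.0]
contact_force: [0.4, 0.2, -0.4]
opening: 0.268
pos [ 0.5389 -0.0436  0.0803] yaw 86.97 z [-1.3e-03 -1.0e-04 -1.0e+00] F [ 0.4  0.2 -0.4] M [-0.01 -0.09 -0.03] open 23.6 t 10.05
shift mm [0.   0.38 2.28] rot deg [-0.08  0.01 -0.03]
```

```bash
python3 -m creep '[0,0.3,2,0,0,0,0,-0.1,1.5,0,0,0,0,0,1.5,0,0,0,0,0,0,0,0,0]' 0 50
python3 -c "
from h import *
tilt();plan((.5393,-.0436,.073),87)"
```

```text
clock: 10.38
tool_pos: [0.5394, -0.0436, 0.0759]
eef_rot: [0.726, 0.688, -0.0, 0.0]
contact_force: [-1.8, 0.4, 6.0]
opening: 0.267
pos [ 0.5394 -0.0436  0.0759] yaw 86.96 z [-4.e-04 -7.e-04 -1.e+00] F [-1.8  0.4  6. ] M [-0.04  0.19 -0.  ] open 23.5 t 10.3833
shift mm [-0.02 -0.12  2.85] rot deg [-0.02  0.04 -0.04]
```

The force is 6 N, which matches home and the spring starting to compress. Pressing in.

```bash
python3 -m creep '[0,-0.1,2,0,0,0,0,0,2,0,0,0,0,0,1,0,0,0,0,0,0,0,0,0,0,0,0,0,0,0]'
python3 -c "
from h import *
tilt();plan((.5393,-.0436,.0725),87)"
```

```text
clock: 10.8
tool_pos: [0.5395, -0.0436, 0.0741]
eef_rot: [0.726, 0.688, -0.0, 0.002]
contact_force: [-2.3, 0.2, 8.1]
opening: 0.266
pos [ 0.5395 -0.0436  0.0741] yaw 86.97 z [ 0.0018 -0.0025 -1.    ] F [-2.3  0.2  8.1] M [-0.06  0.3  -0.02] open 23.5 t 10.8
shift mm [ 0.01 -0.17  1.58] rot deg [ 0.11  0.14 -0.03]
```

```bash
python3 -m creep '[0,-0.2,3,0.1,0.1,0,0,0,3,0,0,0,0,0,3,0,0,0,0,0,2,0,0,0]'
python3 -c "
from h import *
tilt();plan((.5393,-.0436,.0725),87)"
```

```text
clock: 11.13
tool_pos: [0.5396, -0.0437, 0.0715]
eef_rot: [0.725, 0.688, 0.0, 0.003]
contact_force: [-4.7, -0.3, 16.7]
opening: 0.269
pos [ 0.5396 -0.0437  0.0715] yaw 86.98 z [ 0.0049 -0.0048 -1.    ] F [-4.7 -0.3 16.7] M [-0.05  0.87 -0.04] open 23.7 t 11.1333
shift mm [ 0.06 -0.33 -1.02] rot deg [ 0.29  0.26 -0.02]
```

Bottomed at 16.7 N with about 6 mm of travel. I hold here briefly at off while correcting the side load.

```bash
python3 -m creep '[0,-0.5,1,0.2,0.2,0,0,0,1,0,0,0,0,0,1,0,0,0]'
python3 -c "
from h import *
tilt()"
```

```text
clock: 11.38
tool_pos: [0.5395, -0.0436, 0.0727]
eef_rot: [0.725, 0.688, 0.001, 0.003]
contact_force: [-3.0, 0.6, 9.2]
opening: 0.267
pos [ 0.5395 -0.0436  0.0727] yaw 87.01 z [ 0.0052 -0.003  -1.    ] F [-3.   0.6  9.2] M [-0.03  0.37 -0.07] open 23.5 t 11.3833
```

```bash
python3 -m creep '[0,-0.2,2.5,0.1,0.1,-4,0,0,2.5,0,0,-5,0,0,2.5,0,0,-5,0,0,2.5,0,0,-5]'
python3 -c "
from h import *
tilt();plan((.5393,-.0438,.072),105)"
```

```text
clock: 11.72
tool_pos: [0.5396, -0.0437, 0.0713]
eef_rot: [0.597, 0.802, -0.0, 0.005]
contact_force: [-6.0, -0.4, 25.0]
opening: 0.269
pos [ 0.5396 -0.0437  0.0713] yaw 106.73 z [ 0.0084 -0.0069 -0.9999] F [-6.  -0.4 25. ] M [-0.04  1.21 -0.03] open 23.7 t 11.7167
shift mm [-0.07 -0.28 -0.66] rot deg [0.36 0.51 1.73]
```

```bash
python3 -m creep '[-0.1,-0.5,1.5,0.4,0.4,-6,0,0,2,0,0,-6,0,0,2,0,0,-6,0,0,2,0,0,-6]'
python3 -c "
from h import *
tilt();plan((.5392,-.0439,.072),132)"
```

```text
clock: 12.05
tool_pos: [0.5392, -0.0435, 0.0715]
eef_rot: [0.407, 0.913, -0.002, 0.004]
contact_force: [-5.3, 0.0, 21.5]
opening: 0.265
pos [ 0.5392 -0.0435  0.0715] yaw 131.96 z [ 0.0044 -0.0073 -1.    ] F [-5.3  0.  21.5] M [-0.06  1.05 -0.02] open 23.4 t 12.05
shift mm [-0.3  -0.24 -0.47] rot deg [-0.09  0.48 -0.04]
```

```bash
python3 -m creep '[-0.3,-0.3,1.5,0,0.5,-6,0,0,1.8,0,0,-6,0,0,1.8,0,0,-6,0,0,1.8,0,0,-6]'
python3 -c "
from h import *
tilt();plan((.5391,-.044,.072),158)"
```

```text
clock: 12.38
tool_pos: [0.5388, -0.0437, 0.0716]
eef_rot: [0.197, 0.98, -0.002, 0.002]
contact_force: [-5.3, -1.1, 19.0]
opening: 0.266
pos [ 0.5388 -0.0437  0.0716] yaw 157.22 z [ 0.0022 -0.0055 -1.    ] F [-5.3 -1.1 19. ] M [-0.09  0.89  0.03] open 23.5 t 12.3833
shift mm [-0.39 -0.21 -0.41] rot deg [-0.24  0.23 -0.78]
```

```bash
python3 -m creep '[-0.2,0,1.6,0,0.2,-4.5,0,0,1.6,0,0,-4,0,0,1.6,0,0,-3,0,0,1.6,0,0,-2]'
python3 - <<'E'
from h import *
tilt();plan((.539,-.044,.072),170)
print(np.round(get_state()['q'],2))
E
```

```text
clock: 12.72
tool_pos: [0.5387, -0.0438, 0.0716]
eef_rot: [0.073, 0.997, -0.004, 0.002]
contact_force: [-4.7, -0.4, 16.5]
opening: 0.267
pos [ 0.5387 -0.0438  0.0716] yaw 171.6 z [ 0.0025 -0.0084 -1.    ] F [-4.7 -0.4 16.5] M [-0.11  0.71 -0.01] open 23.6 t 12.7167
shift mm [-0.33 -0.11 -0.37] rot deg [-0.45  0.22  1.59]
[ 0.36  0.91 -0.64  1.93  0.95  0.63  0.51]
```

```bash
python3 -m creep '[0,0,1.6,-0.2,0.1,-2,0,0,1.6,0,0,-1.5,0,0,1.6,0,0,-1]'
python3 - <<'E'
from h import *
tilt()
o=[]
for c in('scene','side','wrist'):
    s=snap(c,'end_%s.png'%c)
    if c!='wrist':
        im=s['color'][:,:,::-1];u,v=map(int,proj(s,(.5393,-.044,.09)))
        o.append(cv2.resize(im[v-28:v+28,u-38:u+38],(390,288),interpolation=cv2.INTER_CUBIC))
cv2.imwrite('pics/c8.png',np.hstack(o))
tilt()
E
```

```text
clock: 12.97
tool_pos: [0.5386, -0.0439, 0.0716]
eef_rot: [0.032, 0.999, -0.004, 0.002]
contact_force: [-4.2, -1.1, 15.1]
opening: 0.269
pos [ 0.5386 -0.0439  0.0716] yaw 176.37 z [ 0.0042 -0.0078 -1.    ] F [-4.2 -1.1 15.1] M [-0.14  0.72  0.  ] open 23.7 t 12.9667
pos [ 0.5386 -0.0439  0.0716] yaw 176.31 z [ 0.0042 -0.0078 -1.    ] F [-4.1 -1.3 14.6] M [-0.14  0.71 -0.03] open 23.4 t 13.1167
```

View pics/c8.png

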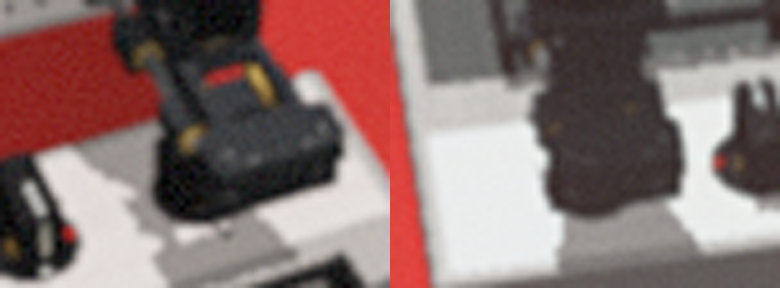

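View pics/end_scene.png

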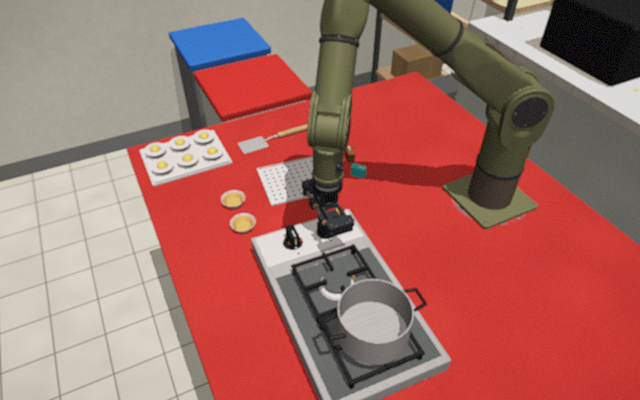

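View pics/end_wrist.png

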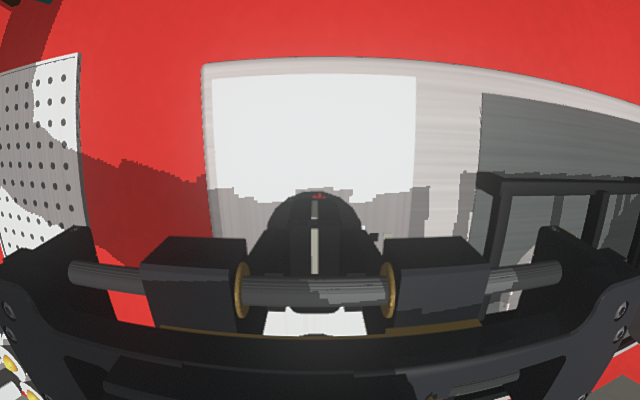

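The red star at (319,196) lines up with the pointer line at x≈314 in the wrist view. The other knob and the tins look unmoved. One more small turn to feel the stop.

```bash
python3 -m creep '[0,0,1.6,-0.2,0.2,-1.5,0,0,1.6,-0.1,0.1,-1.5]'
python3 - <<'E'
from h import *
tilt()
E
python3 -m creep '[0,0,1.6,0,0,-1,0,0,1.8,0,0,-1]'
python3 - <<'E'
from h import *
tilt()
E
```

```text
clock: 13.28
tool_pos: [0.5386, -0.0439, 0.0716]
eef_rot: [0.005, 1.0, -0.002, 0.0]
contact_force: [-4.1, -1.3, 16.3]
opening: 0.269
pos [ 0.5386 -0.0439  0.0716] yaw 179.39 z [ 9.0e-04 -4.9e-03 -1.0e+00] F [-4.1 -1.3 16.3] M [-0.14  0.66 -0.06] open 23.7 t 13.2833
clock: 13.45
tool_pos: [0.5385, -0.044, 0.0715]
eef_rot: [-0.013, 1.0, -0.004, 0.001]
contact_force: [-4.8, -1.4, 19.8]
opening: 0.271
pos [ 0.5385 -0.044   0.0715] yaw -178.52 z [ 0.0027 -0.0071 -1.    ] F [-4.8 -1.4 19.8] M [-0.22  0.87 -0.08] open 23.8 t 13.45
```

```bash
python3 -m creep '[0,0,1.6,0,0,0,0,0,1.7,0,0,0]'
python3 - <<'E'
from h import *
tilt()
o=[]
for k in range(3): s=snap('wrist','fin%d.png'%k)
im=cv2.imread('pics/fin2.png')[170:330,230:400];cv2.imwrite('pics/c9.png',cv2.resize(im,None,fx=3.5,fy=3.5,interpolation=cv2.INTER_CUBIC))
tilt()
E
```

```text
clock: 13.62
tool_pos: [0.5385, -0.044, 0.0716]
eef_rot: [-0.013, 1.0, -0.005, 0.002]
contact_force: [-3.7, -1.4, 17.5]
opening: 0.27
pos [ 0.5385 -0.044   0.0716] yaw -178.51 z [ 0.0048 -0.0093 -0.9999] F [-3.7 -1.4 17.5] M [-0.14  0.67 -0.13] open 23.8 t 13.6167
pos [ 0.5385 -0.044   0.0716] yaw -178.51 z [ 0.0048 -0.0094 -0.9999] F [-4.5 -0.2 16.5] M [-0.12  0.73 -0.07] open 23.7 t 13.7667
```

View pics/c9.png

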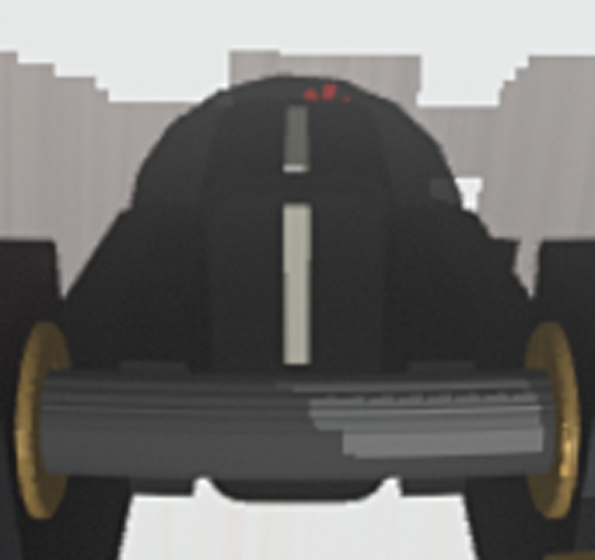

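The pointer line stands just past the red star at crop (325,92), which is about the bore's play. Mz is about −0.1 N·m against the stop, and the press is steady at 16–17 N. Handing in.

```bash
python3 -c "
from h import *
finish_job();tilt()"
```

```text
the job is handed in; nothing more can be done
the job is handed in; nothing more can be done
```

The black knob is back on the bare spindle, pushed in and turned to ignition. The arm was gripping and pressing it there at hand-in, about 14 s into the run. The interface gives no verdict, so this rests on my last readings:

- **Home and pressed in:** the knob went onto the spindle with no resistance. The tool ended about 6 mm below the height at which the knob first sits home, and held 16–17 N. The spring gives at most 11 N, so it is at the bottom of its travel.
- **Turned to the stop:** I turned it about 94° from off. The stop is at 83°, and the bore's play allows up to about 8.6° more. A steady −0.07 to −0.13 N·m against the turn points to the stop. The wrist picture shows the pointer just past the red star, as the play would leave it. I could not read the spindle's angle itself.
- **Grip and tilt:** the fingers hold at 23.7 mm opening with 50 N set, and the tool leans about 0.6°. A side force of about 4 N remained, which I did not fully remove.
- **Left alone:** the other knob, pan, tins and spatula look unmoved by eye in the scene picture taken shortly before hand-in. I did not measure them.

The state read after hand-in was refused, so there are no readings from the last second.

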